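# Clear the hood of a bench curing box and hold it at its strut's balance point

### The job

The gas strut that carries the hood of the pale grey curing box is to be adjusted, and you are to hold the hood for the fitter. So that nothing drops into the hinge or the chamber, first wipe the four loose copper chips off the closed hood into the steel pan beside it with the blue scraper block (the fingers must not touch the chips), and stand the scraper back on the bench. Then lift the hood, which has a bar handle at the front, clearly past its balance point, 50 degrees open, where the strut begins to lift it, without letting it run up to its stop; ease it back to about 5 degrees short of the balance point, where it just wants to sink, and finish there still holding the hood steady; leave alone the loupe and the two vials in front of the box.

Things in the scene. Friction and masses are not known exactly. Their poses are not given: they have to be found in the camera images.
- curing_box: Pale grey clamshell curing box, fixed. Origin: centre of its underside on the bench; +x to its back (hinge side), +y to its left (pan side). Case 170 (x) x 160 (y) mm, up to z = 56 mm. The closed hood spans x -89 to 89, y -91 to 91 mm, z 57 mm to its flat top at 87 mm, overhanging the case 11 mm each side. A gas strut runs along the outside of the right flank, out to y = -106 mm.
- hood (a joint): Hood opening, rad: 0 closed (start), grows as the front edge rises about the box's y through hood_hinge; stop at 1.45. Below the balance point, 0.873 (50 degrees), the hood sinks shut, above it the strut pushes it open; it stays nowhere by itself. Lifting the closed hood at the handle takes about 7 N; near balance the force at the handle changes about 0.6 N per 0.1 rad.
- hood_hinge (a point): Point on the hood's hinge line, midway along it, fixed to the box 89 mm behind its origin and 57 mm up.
- hood_handle (a point): Middle of the hood's black bar handle: round bar 10 mm thick along the box's y, 42 mm in front of the hood's front face, on a post at each end (90 mm clear between them). Closed, it lies 71 mm above the bench, 220 mm ahead of and 14 mm above the hinge line, and circles that line. Being round, it can turn between the fingers.
- hood_top (a point): Centre of the hood's flat top face, moving with the hood; 87 mm above the bench when closed.
- pan: Open stainless steel scrap pan, fixed, 130 (x) x 110 (y) x 30 mm, walls 2 mm, floor 5 mm thick; origin at the centre of its underside. It stands along the left (+y) side of the box, its near wall tucked under the hood's overhang and its axes parallel to the box's, so what is pushed off the hood's left edge falls into it.
- chip_a: Loose copper-coloured metal chip, 16 x 12 x 4 mm, 12 g, lying flat on the closed hood, at most 48 mm from the middle of the hood along x and 50 mm along y; origin: centre of its underside.
- chip_b: Loose copper-coloured metal chip, 14 x 14 x 4 mm, 12 g, lying flat on the closed hood, at most 48 mm from the middle of the hood along x and 50 mm along y; origin: centre of its underside.
- chip_c: Loose copper-coloured metal chip, 18 x 10 x 5 mm, 12 g, lying flat on the closed hood, at most 48 mm from the middle of the hood along x and 50 mm along y; origin: centre of its underside.
- chip_d: Loose copper-coloured metal chip, 12 x 12 x 5 mm, 12 g, lying flat on the closed hood, at most 48 mm from the middle of the hood along x and 50 mm along y; origin: centre of its underside.
- scraper: Blue scraper block with a white wear strip along its foot, about 0.12 kg, standing upright on the bench. Origin: centre of its underside. Foot 24 (x) x 122 (y) mm, whole block 55 mm tall; the upper part, from z = 24 to 55 mm, is a grip 20 mm thick (x) and 90 mm long (y). It wipes with its long flat sides, pushed along its own x.
- scraper_grip (a point): Point to grip the scraper: in the middle of its grip, 38 mm above its foot; the fingers close along the scraper's x (20 mm).
- vial_black: Bystander: small vial with a black cap, 22 mm across, 45 mm tall, standing to the right in front of the box, near the bench edge; origin at the centre of its underside.
- vial_red: Bystander: small vial with a red cap, 22 mm across, 45 mm tall, standing to the right in front of the box, near the bench edge; origin at the centre of its underside.
- loupe: Bystander: black eye loupe, 37 mm across, 34 mm tall, standing to the left beyond the pan; origin at the centre of its underside.
Mind the look-alikes: they are no part of the job. What is shaped like the scraper but pink is not meant.

How it is judged:
By the outcome, as a careful person would: the job done as asked, in the order asked, and still so for the second after the job is handed in, while the arm keeps its last pose, push and grip.
It also fails if it takes over 72 s, if anything falls off the work surface, if the arm or the gripper's body presses on something with over 40 N, if the wrist force passes 120 N, or if a joint passes its speed limit or range.

### The arm

A 6-joint arm with a two-finger parallel gripper is mounted at the origin on a cart in front of the work surface, level with it; the furniture and walls round the work are solid. World frame = base frame: x ahead of the robot, y to its left, z up, the work surface at z = 0. Lengths are in mm, angles in rad, forces in N, time in s.
With the tool pointing down it reaches from about 325 to 775 mm from the base axis. Payload 5.5 kg.
Tool frame: the origin (TCP) lies on the centre line of the jaws, within the pads' length; the fingertips stand 19 mm ahead of it and the grasp point (between the pads) is the TCP; z points along the fingers, y is the line along which they close (so a half turn about z gives the same grasp; the last joint's range is limited). The gripper opens to 85 mm and grips with 20 to 120 N. Pads are 22 mm wide; open, the fingers measure 114 mm over their backs; the gripper's body (76 mm by 85 mm) begins 54 mm behind the grasp point. The pads swing forward as they close: fully open they stand 13 mm farther back than shut.
Start: joints at [1.099, 0.091, 1.231, -0, 1.82, -0.057], TCP at [241.81, 549.131, 250.275] pointing down, gripper open.
Joint ranges: [-2.87, 2.87], [-0.86, 2.18], [0.17, 2.46], [-1.51, 4.65], [0.06, 2.69], [-2.65, 2.65]. Speed limits (rad/s): [2.57, 2.57, 3.01, 3.14, 3.14, 3.14].

### API

Orientations are given as a rotation vector (axis times angle).
In Python, from rig import bot gives the robot as it stands. The module is installed in compiled form; this text tells all that it offers.
- The arm moves only by the tool servo_tool, never from a script. Its argument "plan" is a list that holds one entry, the list of rows, each a list of 4 numbers: the shift along the tool's x, y, z in m, then the turn about the tool's z in rad. In form: [[[dx, dy, dz, turn], ...]]. A call has 1 to 12 rows; each row shifts and turns the commanded pose from where the row before left it, along the tool's axes as they then stand; what a row does not reach is not made up. A row lasts 1/12 s, in which the tool goes at most 41.7 mm and 7.16 degrees, less where a joint would pass 70% of its speed; a pose out of reach is approached as far as the arm can. A call with a gripper value outside its range is refused whole. "jaw" is the finger opening in m, from 0 to 0.0854, set as the call begins (left out, the last holds). The fingers move at their own pace and stop on an object; "squeeze" is the grip in N (left out, the last holds). Time passes only in rows, so rows that do not move let the fingers close. It gives the time, the measured TCP pose, the force, the opening and the grip force at its end, in the units of the state.
- bot.observe(): the state, without advancing time (a new reading comes with each control period).
- bot.get_image(name): name is "scene" or "top" or "wrist"; returns a dict with "image" (400x640x3 uint8, blue, green, red), "vertical_fov" (degrees; the focal length in pixels is half the picture's height over the tangent of half this angle, whatever the lens; pixels are square), "cx", "cy" (the principal point, pixels), "R" (3x3) and "t" (3): a world point X has camera coordinates R X + t. Camera axes: x right, y down, z forward; pixel columns grow to the right and rows downward; lengths in mm; the calibration is good to about 2 mm. A picture is of the moment at which its call begins. There is no depth.
- bot.sign_off(): hands the job in; it is judged then, once.
Trained networks look in the newest picture that a camera, given by its name, has taken for a name from the list of things; names that differ only in an ending like _2 or _b are one class to them, and where a whole thing is asked for, a point or a joint stands for the part that bears it (a point fixed in the world has none). Each returns a list of dicts, best first, with "p" (0 to 1); they miss things now and then, are a little off and sometimes report something else, mostly with a low value. They report only what shows in the picture. A call takes as long as a camera call. They do not tell look-alikes from the thing itself.
- bot.boxes_of(camera, name): "at" ([column, row] as shares, 0 to 1, of the picture: columns of its width, rows of its height, amid what is visible of it).
The state is a dict: "clock": time; "joint_positions": joint angles; "dq": joint speeds; "effort": joint torques, N m; "eef_pos": TCP position; "orientation": TCP orientation; "force": force on the tool from outside, world axes, zero at the start; "ft_torque": the same for the moment, N m; "gripper_width": opening from 0.0 (shut) to 1.0 (fully open); "finger_force": force on a finger pad.
Only numpy, scipy, OpenCV 4.12 (cv2) and the standard library are available. Lean on these libraries where they do the work, as an engineer would, in place of code of your own. Each camera call takes 0.05 s, during which the arm holds its last target. There are 200 camera calls.

## Working session

There is one attempt and no reset: what is moved stays moved. The work goes in short steps, Python scripts to look and compute and a tool call to move; the robot and the scene stay as the last step left them, time stands still between calls to the robot, and variables do not carry over. Pictures are saved under pics/ and viewed, at most 10 in all, crops included, and the job is handed in when it is done.

Besides the shell and the picture viewer there is one more tool, called after ">>>" in YAML: its name, and indented under it one key for each argument. servo_tool: Moves the arm, as the interface text tells. Its arguments: {"type":"object","properties":{"plan":{"type":"array"},"jaw":{"type":"number"},"squeeze":{"type":"number"}},"required":["plan"]}

```bash
mkdir -p pics
cat > h.py <<'E'
import numpy as np, cv2
from rig import bot
def cam(n):
    d=bot.get_image(n); im=np.array(d["image"]); f=im.shape[0]/2/np.tan(np.radians(d["vertical_fov"])/2)
    return dict(im=im,f=f,c=np.array([d["cx"],d["cy"]]),R=np.array(d["R"]),t=np.array(d["t"]))
def ray(c,px):
    v=np.append((np.array(px)-c["c"])/c["f"],1); v=c["R"].T@v
    return -c["R"].T@c["t"], v/np.linalg.norm(v)
def onz(c,px,z):
    o,v=ray(c,px); return o+v*(z-o[2])/v[2]
def tri(L):
    A=0;b=0
    for c,px in L:
        o,v=ray(c,px);P=np.eye(3)-np.outer(v,v);A=A+P;b=b+P@o
    return np.linalg.solve(A,b)
def proj(c,X):
    p=c["R"]@np.array(X)+c["t"]; return p[:2]/p[2]*c["f"]+c["c"]
E
python3 - <<'E'
from h import *
np.set_printoptions(precision=1,suppress=True)
s=bot.observe();print({k:np.round(v,3) for k,v in s.items()})
for n in ["scene","top","wrist"]:
    c=cam(n);cv2.imwrite(f"pics/{n}0.png",c["im"]);print(n,"pos",-c["R"].T@c["t"],c["f"])
    for o in ["curing_box","hood_handle","hood_top","pan","chip_a","scraper","scraper_grip","vial_black","vial_red","loupe"]:
        r=bot.boxes_of(n,o)
        print(o,[(np.round(np.array(q["at"])*[640,400]).tolist(),round(q["p"],2)) for q in r])
E
```

```text
{'clock': np.float64(0.0), 'joint_positions': array([ 1.1,  0.1,  1.2, -0. ,  1.8, -0.1]), 'dq': array([ 0.,  0., -0.,  0.,  0.,  0.]), 'effort': array([ -0. , -45.9, -41.8,  -0. ,   0. ,  -0. ]), 'eef_pos': array([241.7, 548.9, 249.1]), 'orientation': array([-0.6, -3.1,  0. ]), 'force': array([ 0.3, -0.6,  0.5]), 'ft_torque': array([ 0., -0.,  0.]), 'finger_force': np.float64(0.0), 'gripper_width': np.float64(0.995)}
scene pos [-103.  -558.2  705.8] 446.3866541506514
curing_box [([332.0, 217.0], 0.74)]
hood_handle [([330.0, 214.0], 0.82)]
hood_top [([332.0, 212.0], 0.82), ([247.0, 226.0], 0.59)]
pan [([293.0, 190.0], 0.74)]
chip_a []
scraper [([247.0, 229.0], 0.85), ([347.0, 178.0], 0.65)]
scraper_grip [([347.0, 178.0], 0.78), ([248.0, 229.0], 0.75)]
vial_black [([367.0, 306.0], 0.76)]
vial_red [([346.0, 286.0], 0.46)]
loupe [([249.0, 195.0], 0.64)]
top pos [ 396.2  163.1 1054.1] 443.32019023534366
curing_box []
hood_handle [([339.0, 207.0], 0.66)]
hood_top [([339.0, 203.0], 0.85)]
pan [([275.0, 191.0], 0.72)]
chip_a [([352.0, 193.0], 0.4)]
scraper [([280.0, 286.0], 0.94), ([275.0, 124.0], 0.66)]
scraper_grip [([278.0, 287.0], 0.93), ([275.0, 126.0], 0.69)]
vial_black [([349.0, 218.0], 0.15)]
vial_red [([422.0, 260.0], 0.46)]
loupe [([277.0, 287.0], 0.58), ([217.0, 238.0], 0.57)]
wrist pos [168.2 581.6 372.9] 333.93431496516433
curing_box [([223.0, 336.0], 0.16)]
hood_handle []
hood_top []
pan []
chip_a []
scraper [([220.0, 333.0], 0.53)]
scraper_grip [([221.0, 334.0], 0.75)]
vial_black []
vial_red []
loupe [([326.0, 368.0], 0.9)]
```

Run:
```python
import cv2
for n,(x,y,w,h) in {"top":(180,80,300,225),"scene":(200,130,240,180)}.items():
    im=cv2.imread(f"pics/{n}0.png")[y:y+h,x:x+w]; cv2.imwrite(f"pics/{n}0c.png",cv2.resize(im,(800,600),interpolation=cv2.INTER_CUBIC))
```

```text
(no output)
```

View pics/top0c.png

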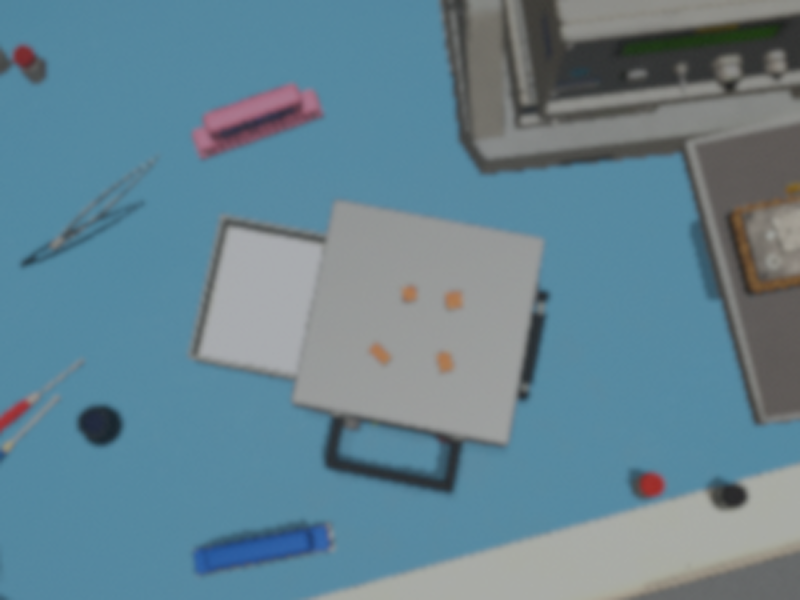

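View pics/scene0c.png

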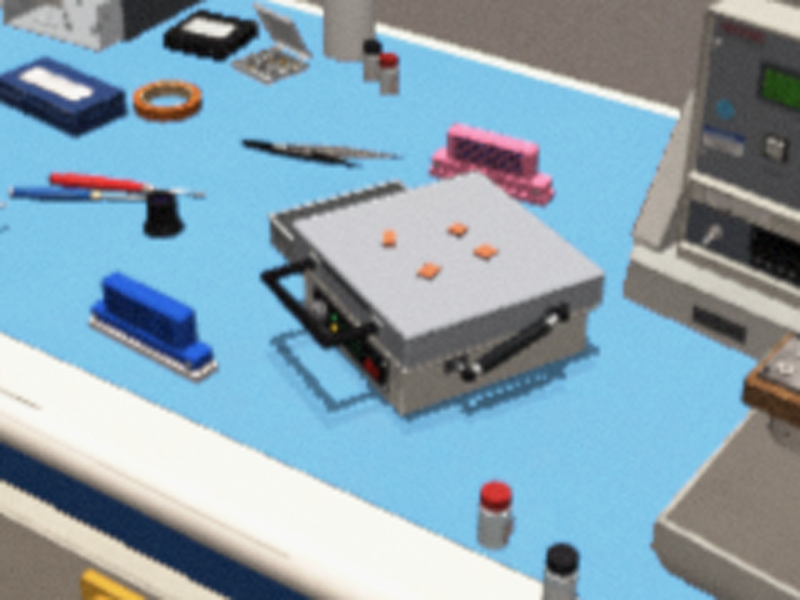

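Both crops agree. The top crop shows the hood with four chips, the pan on its left, and the handle bar at about (391,478). The blue scraper is at (263,548) and the pink decoy is behind the box. The vials are at front right and the loupe at (100,425).

```bash
cat > m.py <<'E'
from h import *
from scipy.spatial.transform import Rotation as Rn
np.set_printoptions(precision=1,suppress=True)
def quad(c,m):
    cnt=max(cv2.findContours(m.astype(np.uint8),0,2)[0],key=cv2.contourArea)
    return cv2.minAreaRect(cnt)
E
python3 - <<'E'
from m import *
T=cam("top");S=cam("scene")
s=bot.observe();print("Rtool",Rn.from_rotvec(s["orientation"]).as_matrix().round(3).tolist())
t=lambda x,y:(180+x/8*3-.3,80+y/8*3-.3)
sc=lambda x,y:(200+x*.3-.35,130+y*.3-.35)
tp=[t(335,202),t(543,238),t(508,444),t(293,404)]
sp=[sc(472,174),sc(604,270),sc(403,345),sc(290,222)]
for a,b in zip(tp,sp): print("corner z87",onz(T,a,87),"tri",tri([(T,a),(S,b)]))
C=np.array([onz(T,a,87) for a in tp]);print("centre",C.mean(0))
ex=(C[0]+C[1]-C[2]-C[3]);print("yaw box",np.degrees(np.arctan2(ex[1],ex[0])), [np.linalg.norm(C[i]-C[i-1]) for i in range(4)])
print("handle z71",onz(T,t(391,478),71), tri([(T,t(391,478)),(S,sc(297,305))]))
# scraper
for c,n in((T,"top"),(S,"scene")):
    hsv=cv2.cvtColor(c["im"],cv2.COLOR_BGR2HSV);y,x=np.mgrid[:400,:640]
    roi=(x<320)&(y>265)&(x>245) if n=="top" else (x>220)&(x<268)&(y>205)&(y<250)
    m=(hsv[...,0]>108)&(hsv[...,0]<128)&(hsv[...,1]>150)&roi
    r=quad(c,m);print(n,r,m.sum())
    bp=cv2.boxPoints(r)
    print([onz(c,p,24) for p in bp])
print(onz(T,t(263,548),50),[onz(T,t(*p),24) for p in[(197,562),(329,536)]])
print("ends scene z24",[onz(S,sc(*p),24) for p in[(98,312),(208,360)]])
print("tri grip top centre",tri([(T,t(262,546)),(S,sc(149,300))]))
# chips
h=cv2.cvtColor(T["im"],cv2.COLOR_BGR2HSV);m=((h[...,0]<18)&(h[...,1]>90)&(h[...,2]>100)).astype(np.uint8)
n,l,st,ce=cv2.connectedComponentsWithStats(m)
for i in range(1,n):
    if 290<ce[i][0]<390 and 150<ce[i][1]<250: print("chip",st[i][4],onz(T,ce[i],89))
E
```

```text
Rtool [[-0.915, 0.403, -0.0], [0.403, 0.915, -0.0], [0.0, -0.0, -1.0]]
corner z87 [684.8 221.7  87. ] tri [684.3 223.3  82.6]
corner z87 [652.2  46.   87. ] tri [652.   46.2  86.1]
corner z87 [479.   79.2  87. ] tri [478.   79.8  79.2]
corner z87 [512.4 255.1  87. ] tri [511.7 255.5  87.1]
centre [582.1 150.5  87. ]
yaw box -10.902673152437016 [np.float64(175.5871852217848), np.float64(178.74257122098933), np.float64(176.35299071172963), np.float64(179.0443843847382)]
handle z71 [452.7 174.8  71. ] [452.9 174.4  75.3]
top ((267.5, 291.0), (1.0, 0.0), 180.0) 6
[array([383.4, 308.3,  24. ]), array([383.4, 308.3,  24. ]), array([383.4, 310.6,  24. ]), array([383.4, 310.6,  24. ])]
scene ((246.5000457763672, 225.5000457763672), (38.01315689086914, 14.758047103881836), 26.56505012512207) 480
[array([365.7, 332.1,  24. ]), array([413.4, 375.6,  24. ]), array([436.9, 248.2,  24. ]), array([390.6, 212.2,  24. ])]
[396.3 282.   50. ] [array([384.7, 341.3,  24. ]), array([406.2, 228.6,  24. ])]
ends scene z24 [array([372.3, 328.6,  24. ]), array([401.4, 219.3,  24. ])]
tri grip top centre [396.  284.3  48.1]
chip 14 [605.  158.7  89. ]
chip 22 [599.1 122.2  89. ]
chip 21 [553.8 183.6  89. ]
chip 21 [546.6 130.1  89. ]
```

>>> servo_tool:
  plan:
    - [[0, 0, 0, 0.121], [0, 0, 0, 0.121], [0, 0, 0, 0.121], [0, 0, 0, 0.121], [0, 0, 0, 0.121], [0, 0, 0, 0.121], [0, 0, 0, 0.121], [0, 0, 0, 0.12]]
  jaw: 0.06

```text
clock: 2.42
eef_pos: [241.8, 549.1, 250.2]
orientation: [-2.009, -2.415, 0.0]
force: [0.2, 0.2, 0.1]
gripper_width: 0.703
finger_force: 0.0
```

>>> servo_tool:
  plan:
    - [[-0.026, 0.009, 0.009, 0], [-0.026, 0.009, 0.009, 0], [-0.026, 0.009, 0.009, 0], [-0.026, 0.009, 0.009, 0], [-0.026, 0.009, 0.009, 0], [-0.026, 0.009, 0.009, 0], [-0.026, 0.009, 0.009, 0], [-0.026, 0.009, 0.009, 0], [-0.026, 0.009, 0.009, 0], [-0.026, 0.009, 0.009, 0], [-0.026, 0.009, 0.009, 0], [0, 0, 0, 0]]

```text
clock: 3.42
eef_pos: [394.0, 282.9, 149.2]
orientation: [2.006, 2.416, -0.006]
force: [0.2, 0.4, -0.2]
gripper_width: 0.697
finger_force: 0.0
```

```bash
cat >> m.py <<'E'
def st():
    s=bot.observe();M=Rn.from_rotvec(s["orientation"]).as_matrix()
    return s,np.array(s["eef_pos"]),M
def go(X,yawdeg):
    "turn (rad) to bring tool y to yaw (mod pi), then tool-frame shift in mm after turn"
    s,p,M=st();cur=np.degrees(np.arctan2(M[1,1],M[0,1]));d=(cur-yawdeg+90)%180-90
    f=np.radians(cur-d);Y=np.array([np.cos(f),np.sin(f),0]);Z=np.array([0,0,-1]);Xa=np.cross(Y,Z)
    e=np.array(X)-p
    print("t",round(float(s["clock"]),2),"p",p,"yaw",round(cur,2),"q6",s["joint_positions"][5],"TURN",round(np.radians(d),4),"SHIFT",np.array([e@Xa,e@Y,e@Z]),"F",np.array(s["force"]),"w",s["gripper_width"],"ff",s["finger_force"])
E
python3 - <<'E'
from m import *
go([395.5,284,44],10.8)
W=cam("wrist");cv2.imwrite("pics/w1.png",W["im"])
for z in(55,24): print(proj(W,[395.5,284,z]))
print([(np.array(q["at"])*[640,400],q["p"]) for q in bot.boxes_of("wrist","scraper_grip")])
E
```

```text
t 3.42 p [394.  282.9 149.2] yaw 10.59 q6 0.3690915936561204 TURN -0.0036 SHIFT [  0.8   1.7 105.2] F [ 0.2  0.4 -0.2] w 0.6969076902968769 ff 0.0
[326.6 214. ]
[326.3 200.2]
[(array([325.7, 185.1]), 0.87)]
```

View pics/w1.png

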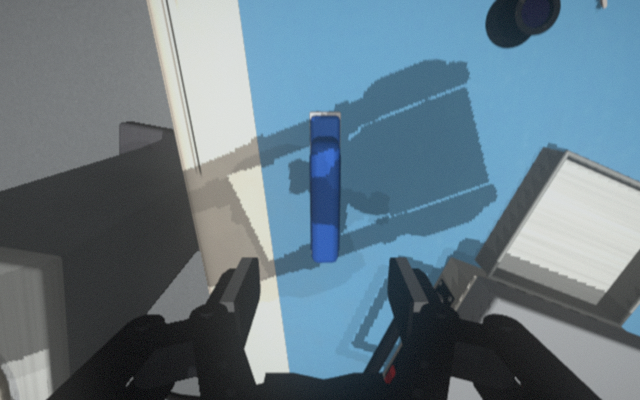

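The scraper stands at columns 310–341, rows 112–262, midway between the fingers and parallel to them. I'll compare this with projected corners.

Run:
```python
from m import *
W=cam("wrist")
c,s=np.cos(np.radians(10.8)),np.sin(np.radians(10.8))
for x,y,z in[(12,61,24),(-12,61,24),(12,61,0),(-12,-61,24),(12,-61,24),(10,45,55),(-10,45,55),(10,-45,55),(-10,-45,55)]:
    print((x,y,z),proj(W,[395.5+c*x-s*y,284+s*x+c*y,z]))
im=W["im"][95:275,270:380];cv2.imwrite("pics/w1c.png",cv2.resize(im,None,fx=3.3,fy=3.3,interpolation=2))
```

```text
(12, 61, 24) [343.1 124.7]
(-12, 61, 24) [310.2 124.8]
(12, 61, 0) [341.4 122. ]
(-12, -61, 24) [312.4 272.6]
(12, -61, 24) [340.8 272.5]
(10, 45, 55) [342.2 153.9]
(-10, 45, 55) [311.8 154. ]
(10, -45, 55) [340.4 274.7]
(-10, -45, 55) [313.5 274.8]
```

View pics/w1c.png

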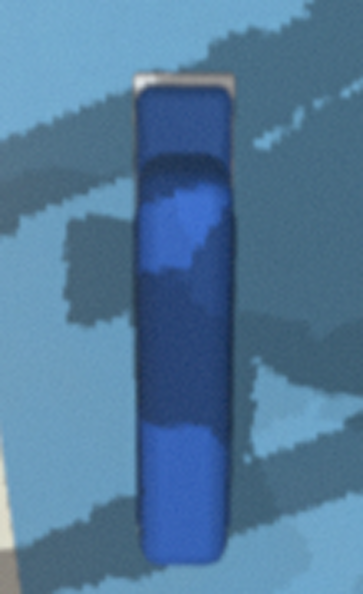

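The crop shows the block parallel to the fingers and about 4 mm further along its +y than I estimated. Next I descend and grip.

>>> servo_tool:
  plan:
    - [[0.001, 0.0003, 0.022, 0], [0.001, 0.0003, 0.022, 0], [0.001, 0.0003, 0.022, 0], [0.001, 0.0003, 0.022, 0], [0.0005, 0.0003, 0.0155, 0], [0, 0, 0, 0], [0, 0, 0, 0]]

```text
clock: 4.15
eef_pos: [392.7, 292.3, 47.7]
orientation: [-2.0, -2.422, 0.002]
force: [0.6, -0.3, -0.3]
gripper_width: 0.703
finger_force: 0.0
```

>>> servo_tool:
  plan:
    - [[0, 0, 0, 0], [0, 0, 0, 0], [0, 0, 0, 0], [0, 0, 0, 0], [0, 0, 0, 0], [0, 0, 0, 0], [0, 0, 0, 0], [0, 0, 0, 0]]
  jaw: 0.0
  squeeze: 60

```text
clock: 4.82
eef_pos: [394.1, 292.1, 49.5]
orientation: [2.002, 2.421, 0.004]
force: [-0.6, -0.2, 6.0]
gripper_width: 0.222
finger_force: 59.8
```

>>> servo_tool:
  plan:
    - [[0, 0, -0.015, 0], [0, 0, -0.03, 0], [0, 0, -0.03, 0], [0, 0, -0.03, 0], [0, 0, -0.02, 0], [0, 0, 0, 0]]

```text
clock: 5.32
eef_pos: [395.1, 292.4, 178.5]
orientation: [2.0, 2.419, 0.013]
force: [0.3, -0.2, -0.5]
gripper_width: 0.219
finger_force: 58.9
```

>>> servo_tool:
  plan:
    - [[0, 0, 0, -0.12], [0, 0, 0, -0.12], [0, 0, 0, -0.12], [0, 0, 0, -0.12], [0, 0, 0, -0.12], [0, 0, 0, -0.12], [0, 0, 0, -0.12], [0, 0, 0, -0.12], [0, 0, 0, -0.12], [0, 0, 0, -0.115], [0, 0, 0, 0]]

```text
clock: 6.23
eef_pos: [393.0, 291.2, 171.2]
orientation: [-0.287, -3.127, 0.002]
force: [0.2, -1.0, -0.9]
gripper_width: 0.22
finger_force: 58.9
```

Run:
```python
from m import *
go([567.6,75.9,150],79.1)
W=cam("wrist");cv2.imwrite("pics/w2.png",W["im"])
print(bot.boxes_of("wrist","chip_a"))
```

```text
t 6.23 p [393.  291.2 171.2] yaw 79.52 q6 -0.8197914037223843 TURN 0.0073 SHIFT [-212.1 -178.4   21.2] F [ 0.2 -1.  -0.9] w 0.2204412391927123 ff 58.87585937976837
[{'at': [0.2152, 0.8712], 'p': 0.58}]
```

View pics/w2.png

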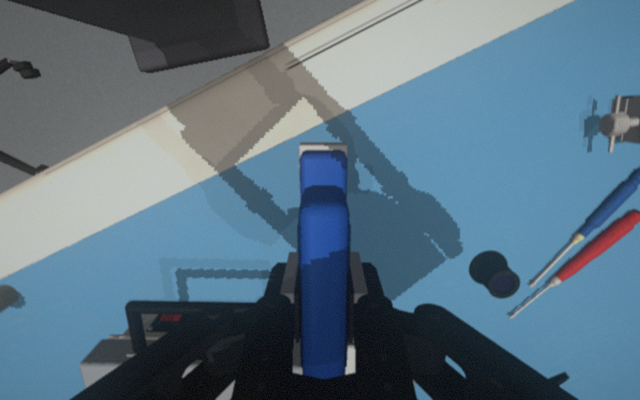

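The wrist view shows the block held straight in the jaws: foot end at (323,150), grip centred on column 324. Now I carry it over the right edge of the hood.

>>> servo_tool:
  plan:
    - [[-0.01, -0.008, 0, 0.007], [-0.0212, -0.0178, 0, 0], [-0.0212, -0.0178, 0, 0], [-0.0212, -0.0178, 0, 0], [-0.0212, -0.0178, 0, 0], [-0.0212, -0.0178, 0, 0], [-0.0212, -0.0178, 0, 0], [-0.0212, -0.0178, 0, 0], [-0.0212, -0.0178, 0, 0], [-0.0212, -0.0178, 0, 0], [-0.0112, -0.0098, 0, 0], [0, 0, 0, 0]]

```text
clock: 7.33
eef_pos: [568.3, 73.6, 171.7]
orientation: [-0.313, -3.125, 0.002]
force: [-0.1, 0.0, -0.4]
gripper_width: 0.224
finger_force: 58.9
```

Run:
```python
from m import *
go([567.6,75.9,140],79.1)
T=cam("top");S=cam("scene");print(st()[1])
a=cv2.resize(T["im"][130:280,240:440],(640,480),interpolation=2)
cv2.imwrite("pics/t3.png",a)
```

```text
t 7.33 p [568.3  73.6 171.7] yaw 78.57 q6 -1.3014431484529323 TURN -0.0093 SHIFT [ 1.1  2.1 31.7] F [-0.1  0.  -0.4] w 0.22364311243129342 ff 58.86084258556366
[567.   76.1 172.2]
```

View pics/t3.png

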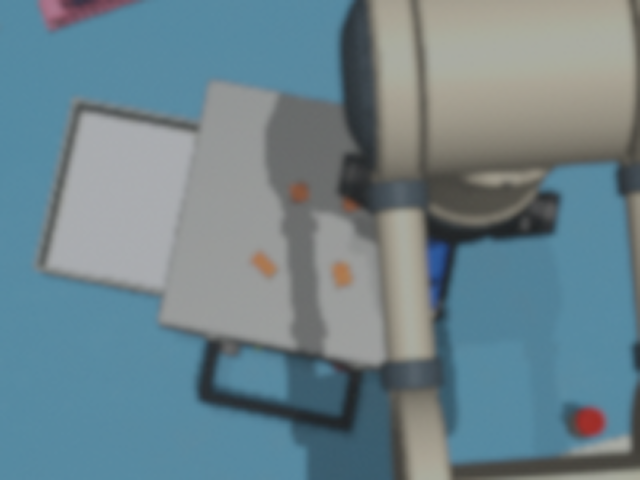

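The four chips are undisturbed and the scraper is over the hood's right edge. I'll lower it to contact in small steps.

>>> servo_tool:
  plan:
    - [[0, 0, 0.012, 0], [0, 0, 0.012, 0], [0, 0, 0.008, 0], [0, 0, 0, 0], [0, 0, 0.001, 0], [0, 0, 0, 0]]

```text
clock: 7.93
eef_pos: [567.0, 76.4, 139.6]
orientation: [-0.303, -3.127, 0.0]
force: [-0.4, 0.3, -1.6]
gripper_width: 0.222
finger_force: 58.8
```

>>> servo_tool:
  plan:
    - [[0, 0, 0.001, 0], [0, 0, 0.001, 0], [0, 0, 0, 0], [0, 0, 0, 0]]

```text
clock: 8.27
eef_pos: [567.3, 76.0, 138.0]
orientation: [0.304, 3.127, 0.0]
force: [0.3, 0.2, -1.3]
gripper_width: 0.222
finger_force: 58.8
```

>>> servo_tool:
  plan:
    - [[0, 0, 0.001, 0], [0, 0, 0.001, 0], [0, 0, 0, 0], [0, 0, 0, 0]]

```text
clock: 8.6
eef_pos: [567.5, 76.1, 136.5]
orientation: [0.304, 3.126, 0.0]
force: [-1.2, -0.2, 3.2]
gripper_width: 0.223
finger_force: 59.3
```

>>> servo_tool:
  plan:
    - [[0, 0.004, 0, 0], [0, 0.007, 0, 0], [0, 0.007, 0, 0], [0, 0.007, 0, 0], [0, 0.007, 0, 0], [0, 0.007, 0, 0], [0, 0.007, 0, 0], [0, 0.007, 0, 0], [0, 0.007, 0, 0], [0, 0.007, 0, 0], [0, 0.007, 0, 0], [0, 0.006, 0, 0]]

```text
clock: 9.6
eef_pos: [583.0, 155.0, 136.6]
orientation: [0.304, 3.126, -0.002]
force: [-0.8, -4.7, 5.5]
gripper_width: 0.221
finger_force: 59.9
```

Run:
```python
from m import *
S=cam("scene");go([598,233,140],79.1)
cv2.imwrite("pics/s4.png",cv2.resize(S["im"][150:270,250:410],(640,480),interpolation=2))
```

```text
t 9.65 p [583.2 156.1 136.5] yaw 78.93 q6 -1.1723043564325668 TURN -0.0029 SHIFT [-0.  78.3 -3.5] F [ 0.  -3.5  5.8] w 0.22084022503372983 ff 59.94849622249603
```

View pics/s4.png

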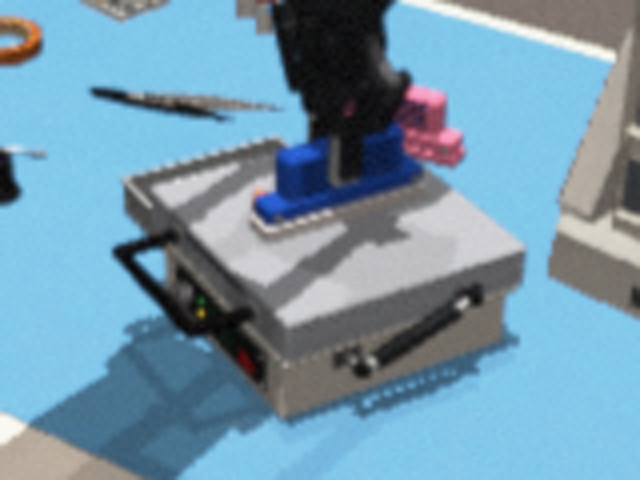

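The wipe is clean: nothing is left behind the block, and one chip shows ahead of it at (262,195). I continue to the left edge.

>>> servo_tool:
  plan:
    - [[0, 0.006, 0, 0], [0, 0.007, 0, 0], [0, 0.007, 0, 0], [0, 0.007, 0, 0], [0, 0.006, 0, 0], [0, 0.005, 0, 0], [0, 0.005, 0, 0], [0, 0.005, 0, 0], [0, 0.005, 0, 0], [0, 0.005, 0, 0], [0, 0.005, 0, 0], [0, 0.005, 0, 0]]

```text
clock: 10.65
eef_pos: [596.0, 221.6, 136.6]
orientation: [0.304, 3.126, -0.001]
force: [-1.6, -5.3, 5.3]
gripper_width: 0.222
finger_force: 60.0
```

>>> servo_tool:
  plan:
    - [[0, 0.005, 0, 0], [0, 0.005, 0, 0], [0, 0.004, 0, 0], [0, 0.001, 0, 0], [0, 0, 0, 0], [0, 0, -0.005, 0], [0, 0, -0.02, 0], [0, -0.03, -0.02, 0], [0, -0.035, -0.005, 0], [0, -0.035, 0, 0], [0, -0.02, 0, 0], [0, 0, 0, 0]]

```text
clock: 11.65
eef_pos: [575.0, 115.5, 185.5]
orientation: [-0.309, -3.126, 0.001]
force: [0.6, -0.2, -1.6]
gripper_width: 0.226
finger_force: 59.0
```

Run:
```python
from m import *
go([394.5,288,100],10.8)
T=cam("top");S=cam("scene")
a=cv2.resize(T["im"][130:250,230:390],(400,300),interpolation=2);b=cv2.resize(S["im"][140:260,250:410],(400,300),interpolation=2)
cv2.imwrite("pics/s5.png",np.hstack([a,b]))
for n in["top","scene"]: print([(np.array(q["at"])*[640,400],q["p"]) for q in bot.boxes_of(n,"chip_a")])
```

```text
t 11.65 p [575.  115.5 185.5] yaw 78.72 q6 -1.2332790247149366 TURN 1.1854 SHIFT [ 203.2 -145.    85.5] F [ 0.6 -0.2 -1.6] w 0.22610102306850957 ff 59.018672704696655
[]
[(array([327.1, 213.5]), 0.28)]
```

View pics/s5.png

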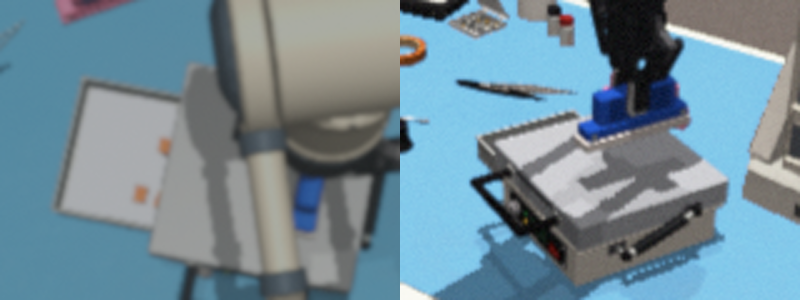

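Top crop: three copper chips lie in the pan at (140,195), (160,190) and (165,147). The hood looks clear, but the fourth chip is hidden and needs checking once the arm is out of the way. First I return the scraper.

>>> servo_tool:
  plan:
    - [[0, 0, 0, 0.119], [0, 0, 0, 0.119], [0, 0, 0, 0.119], [0, 0, 0, 0.119], [0, 0, 0, 0.119], [0, 0, 0, 0.119], [0, 0, 0, 0.119], [0, 0, 0, 0.119], [0, 0, 0, 0.119], [0, 0, 0, 0.115], [0, 0, 0, 0]]

```text
clock: 12.77
eef_pos: [575.5, 119.9, 185.2]
orientation: [-2.001, -2.42, 0.0]
force: [0.3, 0.2, -1.3]
gripper_width: 0.218
finger_force: 59.1
```

>>> servo_tool:
  plan:
    - [[0.01, -0.007, 0, 0], [0.02, -0.014, 0, 0], [0.0215, -0.015, 0, 0], [0.0215, -0.015, 0, 0], [0.0215, -0.015, 0, 0], [0.0215, -0.015, 0, 0], [0.0215, -0.015, 0, 0], [0.0215, -0.015, 0, 0], [0.0215, -0.015, 0, 0], [0.0185, -0.014, 0, 0], [0.008, -0.005, 0, 0], [0, 0, 0, 0]]

```text
clock: 13.77
eef_pos: [392.0, 295.9, 185.9]
orientation: [-1.991, -2.429, -0.001]
force: [-0.5, -0.3, -0.9]
gripper_width: 0.223
finger_force: 59.1
```

Run:
```python
from m import *
go([394.5,292,49.5],10.8)
T=cam("top")
a=cv2.resize(T["im"][130:250,230:390],(640,480),interpolation=2)
cv2.imwrite("pics/s6.png",a)
```

```text
t 13.77 p [392.  295.9 185.9] yaw 11.31 q6 0.37942461478055906 TURN 0.0089 SHIFT [ -4.3   1.7 136.4] F [-0.5 -0.3 -0.9] w 0.22313047801954905 ff 59.121901988983154
```

View pics/s6.png

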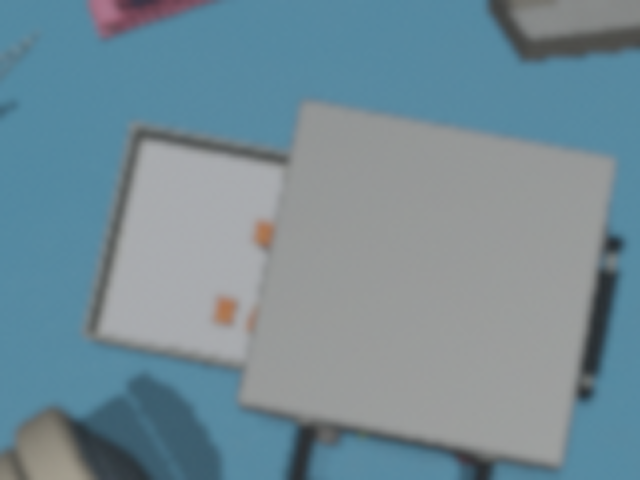

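The hood is clear. Three chips show in the pan at (264,235), (225,310) and (252,320). The fourth is probably under the overhang, and I'll check that with the wrist camera after setting the scraper down.

>>> servo_tool:
  plan:
    - [[-0.002, 0.001, 0.015, 0.004], [-0.002, 0, 0.03, 0.004], [0, 0, 0.03, 0], [0, 0, 0.03, 0], [0, 0, 0.018, 0], [0, 0, 0.006, 0], [0, 0, 0.002, 0], [0, 0, 0, 0], [0, 0, 0, 0]]

```text
clock: 14.57
eef_pos: [396.8, 290.5, 56.6]
orientation: [2.009, 2.414, 0.004]
force: [-0.1, 1.0, -1.0]
gripper_width: 0.223
finger_force: 59.1
```

>>> servo_tool:
  plan:
    - [[0, 0, 0.002, 0], [0, 0, 0.001, 0], [0, 0, 0, 0], [0, 0, 0, 0]]

```text
clock: 14.9
eef_pos: [395.7, 290.4, 52.2]
orientation: [2.009, 2.415, 0.001]
force: [-0.2, -0.5, -1.2]
gripper_width: 0.227
finger_force: 59.1
```

>>> servo_tool:
  plan:
    - [[0, 0, 0.001, 0], [0, 0, 0.001, 0], [0, 0, 0.001, 0], [0, 0, 0, 0], [0, 0, 0, 0]]

```text
clock: 15.32
eef_pos: [395.6, 290.3, 49.5]
orientation: [2.009, 2.415, 0.0]
force: [-2.3, -1.9, 5.6]
gripper_width: 0.221
finger_force: 59.8
```

>>> servo_tool:
  plan:
    - [[0, 0, 0, 0], [0, 0, 0, 0], [0, 0, 0, 0], [0, 0, 0, 0], [0, 0, -0.01, 0], [0, 0, -0.03, 0], [0, 0, -0.035, 0], [0, 0, -0.035, 0], [0, 0, -0.035, 0], [0, 0, -0.005, 0], [0, 0, 0, 0]]
  jaw: 0.05

```text
clock: 16.23
eef_pos: [396.8, 291.0, 203.3]
orientation: [2.008, 2.413, 0.011]
force: [-0.0, -0.5, -0.1]
gripper_width: 0.583
finger_force: 0.0
```

Run:
```python
from m import *
B=np.array([582,150.5,0]);a=np.radians(-10.9);ex=np.array([np.cos(a),np.sin(a),0]);ey=np.array([-ex[1],ex[0],0])
# TCP above the handle
go(B-131*ex+[0,0,200],-10.9)
print(B-131*ex)
W=cam("wrist");cv2.imwrite("pics/w7.png",W["im"])
# where a pan strip below the overhang projects
for y in (84,95): print([proj(W,B+y*ey+x*ex+[0,0,5]) for x in(-50,0,50)])
print(-W["R"].T@W["t"])
T=cam("top");print([(np.array(q["at"])*[640,400],q["p"]) for q in bot.boxes_of("scene","scraper")])
c=[onz(T,(np.array(q["at"])*[640,400]),38) for q in bot.boxes_of("top","scraper")];print(c)
for n in ["wrist","top"]: print([(np.array(q["at"])*[640,400],q["p"]) for q in bot.boxes_of(n,"chip_a")])
```

```text
t 16.23 p [396.8 291.  203.3] yaw 10.48 q6 0.3806812273727951 TURN 0.3732 SHIFT [-103.    77.4    3.3] F [-0.  -0.5 -0.1] w 0.5827485740005016 ff 0.0
[453.4 175.3   0. ]
[array([455.2, 248.1]), array([496.2, 263.3]), array([535.9, 278.1])]
[array([460.2, 239.3]), array([501.5, 254.8]), array([541.4, 269.7])]
[381.3 369.6 326.1]
[(array([339.3, 187.9]), 0.59), (array([333.2, 218.1]), 0.35)]
[array([773.6, 296.8,  38. ]), array([405.8, 247. ,  38. ])]
[(array([495.2, 226.5]), 0.63), (array([517.3, 253.3]), 0.54), (array([528.5, 253.8]), 0.51), (array([480.4, 243.6]), 0.46)]
[]
```

Run:
```python
import cv2,numpy as np
im=cv2.imread("pics/w7.png");h=cv2.cvtColor(im,cv2.COLOR_BGR2HSV)
m=((h[...,0]<18)&(h[...,1]>80)&(h[...,2]>60)).astype(np.uint8)
n,l,s,c=cv2.connectedComponentsWithStats(m)
print([(s[i].tolist(),c[i].round().tolist()) for i in range(1,n) if s[i][4]>12])
m=((h[...,0]>108)&(h[...,0]<128)&(h[...,1]>150)).astype(np.uint8)
n,l,s,c=cv2.connectedComponentsWithStats(m)
print([(s[i].tolist(),c[i].round().tolist()) for i in range(1,n) if s[i][4]>200])
```

```text
[([483, 220, 17, 14, 152], [491.0, 226.0]), ([472, 236, 18, 14, 133], [481.0, 243.0]), ([516, 250, 20, 14, 190], [526.0, 256.0])]
[([309, 126, 23, 20, 302], [320.0, 134.0]), ([309, 145, 23, 99, 2011], [320.0, 194.0])]
```

>>> servo_tool:
  plan:
    - [[-0.003, 0.018, 0, 0], [-0.004, 0.025, 0, 0], [-0.004, 0.025, 0, 0], [-0.004, 0.025, 0, 0], [-0.002, 0.015, 0, 0], [0, 0, 0, 0]]

```text
clock: 17.03
eef_pos: [506.6, 292.5, 196.3]
orientation: [-2.011, -2.413, 0.005]
force: [-0.7, 0.3, 0.4]
gripper_width: 0.586
finger_force: 0.0
```

Run:
```python
from m import *
W=cam("wrist");cv2.imwrite("pics/w8.png",W["im"])
B=np.array([582,150.5,0]);a=np.radians(-10.9);ex=np.array([np.cos(a),np.sin(a),0]);ey=np.array([-ex[1],ex[0],0])
print(st()[1],[(np.array(q["at"])*[640,400],q["p"]) for q in bot.boxes_of("wrist","chip_a")])
h=cv2.cvtColor(W["im"],cv2.COLOR_BGR2HSV)
m=((h[...,0]<18)&(h[...,1]>80)&(h[...,2]>60)).astype(np.uint8)
n,l,s,c=cv2.connectedComponentsWithStats(m)
for i in range(1,n):
    if s[i][4]>12:
        X=onz(W,c[i],8)-B; print(s[i],c[i],"box x,y",X@ex,X@ey)
p=proj(W,B+100*ey+[0,0,5]).astype(int);print(p)
x0,y0=max(p[0]-80,0),max(p[1]-60,0)
cv2.imwrite("pics/w8c.png",cv2.resize(W["im"][y0:y0+120,x0:x0+160],(640,480),interpolation=2))
```

```text
[505.2 292.7 196.7] [(array([433.9, 240.2]), 0.68), (array([419.8, 241.2]), 0.53), (array([393.5, 210.9]), 0.48)]
[383 204  18  15 165] [391.3 211.1] box x,y -28.248233582913603 120.65014205994744
[373 222  19  15 153] [381.8 228.8] box x,y -29.210246880147658 100.01421994620864
[421 236  19  15 202] [429.9 242.9] box x,y 22.836775946207755 103.63106518490025
[407 237]
```

View pics/w8c.png

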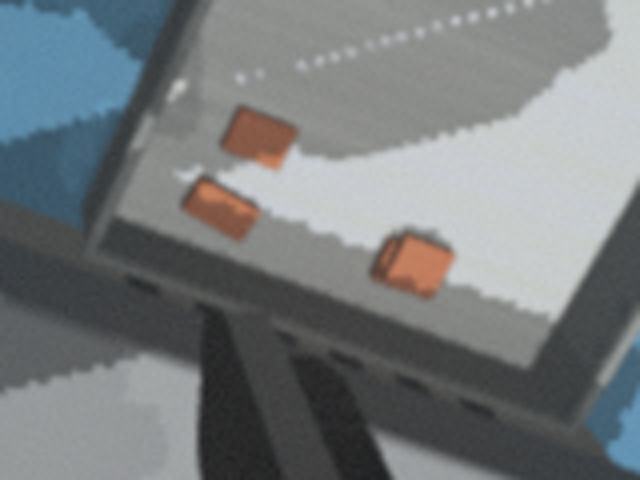

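The pan crop shows chips at (260,137) and (222,208), and a pair lying one on the other at (415,265) and (385,258), so all four are in the pan. On to the handle.

Run:
```python
from m import *
go([453.4,175.3,160],-10.9)
```

```text
t 17.13 p [504.4 292.9 197.3] yaw 10.45 q6 0.2852301274076792 TURN 0.3727 SHIFT [-125.2  -27.9   37.3] F [-1.   0.2 -0.7] w 0.5885824296289303 ff 0.0
```

>>> servo_tool:
  plan:
    - [[0, 0, 0, 0.1], [0, 0, 0, 0.1], [0, 0, 0, 0.1], [0, 0, 0, 0.072], [-0.015, -0.003, 0.003, 0], [-0.025, -0.006, 0.008, 0], [-0.025, -0.006, 0.008, 0], [-0.025, -0.006, 0.008, 0], [-0.025, -0.006, 0.008, 0], [-0.01, -0.001, 0.002, 0], [0, 0, 0, 0], [0, 0, 0, 0]]
  jaw: 0.036

```text
clock: 18.13
eef_pos: [453.7, 176.1, 162.3]
orientation: [-2.421, -2.001, -0.002]
force: [0.0, -0.7, -0.8]
gripper_width: 0.426
finger_force: 0.0
```

Run:
```python
from m import *
go([453.4,175.3,71],-10.9)
B=np.array([582,150.5,0]);a=np.radians(-10.9);ex=np.array([np.cos(a),np.sin(a),0]);ey=np.array([-ex[1],ex[0],0])
W=cam("wrist");cv2.imwrite("pics/w9.png",W["im"])
H=lambda x,y,z:proj(W,B+x*ex+y*ey+[0,0,z])
print("bar front/back edge y20",H(-136,20,71),H(-126,20,71),"y40",H(-136,40,71),H(-126,40,71),"hood front edge y60",H(-89,60,87),"corner",H(-89,91,87))
print([(np.array(q["at"])*[640,400],q["p"]) for q in bot.boxes_of("wrist","hood_handle")])
g=cv2.cvtColor(W["im"],cv2.COLOR_BGR2GRAY)
for y in(20,30,40):
    r=int(H(-131,y,71)[1]);c=int(H(-131,y,71)[0]);print(y,r,c-40,g[r,c-40:c+60:2].tolist())
```

```text
t 18.13 p [453.7 176.1 162.3] yaw -10.85 q6 0.4893182192955812 TURN 0.0008 SHIFT [-0.8 -0.1 91.3] F [ 0.  -0.7 -0.8] w 0.42594383444634304 ff 0.0
bar front/back edge y20 [316.2 189.9] [331.2 189.9] y40 [316.  160.2] [331.4 160.2] hood front edge y60 [395.7 131.5] corner [399.5  74.6]
[(array([513.1, 197.2]), 0.72)]
20 189 283 [142, 141, 140, 141, 139, 142, 140, 140, 137, 140, 142, 139, 138, 141, 139, 140, 133, 53, 41, 41, 39, 44, 37, 33, 64, 89, 86, 86, 97, 140, 139, 141, 135, 110, 103, 114, 94, 97, 96, 96, 97, 96, 95, 91, 83, 84, 83, 45, 35, 39]
30 175 283 [141, 140, 142, 142, 137, 139, 132, 101, 102, 89, 89, 85, 88, 97, 121, 94, 84, 44, 38, 40, 45, 43, 41, 39, 58, 96, 98, 94, 95, 94, 95, 97, 93, 96, 96, 97, 95, 96, 95, 96, 97, 98, 94, 88, 85, 85, 87, 60, 28, 39]
40 160 283 [138, 128, 90, 91, 90, 88, 89, 86, 88, 88, 90, 88, 87, 85, 89, 89, 85, 47, 39, 39, 42, 43, 41, 34, 54, 96, 95, 95, 96, 93, 93, 95, 95, 97, 94, 92, 98, 93, 98, 94, 96, 93, 96, 86, 87, 86, 85, 80, 38, 37]
```

The bar edges (columns 316.5 to 331.5) match the prediction exactly, so I descend and grip.

>>> servo_tool:
  plan:
    - [[0, 0, 0.015, 0], [0, 0, 0.02, 0], [0, 0, 0.02, 0], [0, 0, 0.016, 0], [0, 0, 0.01, 0], [0, 0, 0.006, 0], [0, 0, 0.003, 0], [0, 0, 0, 0], [0, 0, 0, 0]]

```text
clock: 18.98
eef_pos: [454.4, 176.0, 72.8]
orientation: [2.421, 2.002, 0.002]
force: [0.8, -1.3, 0.2]
gripper_width: 0.422
finger_force: 0.0
```

>>> servo_tool:
  plan:
    - [[0, 0, 0, 0], [0, 0, 0, 0], [0, 0, 0, 0], [0, 0, 0, 0], [0, 0, 0, 0], [0, 0, 0, 0]]
  jaw: 0.0
  squeeze: 50

```text
clock: 19.48
eef_pos: [453.5, 176.0, 72.9]
orientation: [-2.42, -2.001, -0.0]
force: [-5.1, 0.6, 4.4]
gripper_width: 0.096
finger_force: 48.8
```

Run:
```python
from m import *
go([453.4,175.3,71],-10.9)
# arc rows: tool y=+box x (toward hinge), tool z down
r=np.hypot(220,14);a0=np.arctan2(14,220)
for d in list(range(0,66,5)):
    th=np.radians(d); print(d,"y %.1f up %.1f"%(220-r*np.cos(a0+th), r*np.sin(a0+th)-14))
```

```text
t 19.48 p [453.5 176.   72.9] yaw -10.82 q6 0.4885105421989218 TURN 0.0013 SHIFT [-0.7  0.   1.9] F [-5.1  0.6  4.4] w 0.09554324456631563 ff 48.79747152328491
0 y 0.0 up -0.0
5 y 2.1 up 19.1
10 y 5.8 up 38.0
15 y 11.1 up 56.5
20 y 18.1 up 74.4
25 y 26.5 up 91.7
30 y 36.5 up 108.1
35 y 47.8 up 123.7
40 y 60.5 up 138.1
45 y 74.3 up 151.5
50 y 89.3 up 163.5
55 y 105.3 up 174.2
60 y 122.1 up 183.5
65 y 139.7 up 191.3
```

>>> servo_tool:
  plan:
    - [[0, 0.0005, -0.005, 0], [0, 0.0006, -0.007, 0], [0, 0.001, -0.0071, 0], [0, 0.0017, -0.0095, 0], [0, 0.002, -0.0094, 0], [0, 0.0025, -0.0093, 0], [0, 0.0028, -0.0092, 0], [0, 0.0033, -0.009, 0], [0, 0.0037, -0.0089, 0], [0, 0.004, -0.0087, 0], [0, 0.0044, -0.0086, 0], [0, 0, 0, 0]]

```text
clock: 20.48
eef_pos: [479.8, 170.7, 166.9]
orientation: [-2.421, -2.002, -0.001]
force: [-8.8, 2.5, 0.7]
gripper_width: 0.095
finger_force: 49.2
```

```bash
cat >> m.py <<'E'
def hood():
    B=np.array([582,150.5,0]);a=np.radians(-10.9);ex=np.array([np.cos(a),np.sin(a),0])
    s,p,M=st();d=p-(B+89*ex);return np.degrees(np.arctan2(d[2]-57,-d@ex))-3.6, np.hypot(d[2]-57,d@ex), p, np.array(s["force"]), s["finger_force"], s["gripper_width"], s["clock"]
E
python3 - <<'E'
from m import *
print(hood())
E
```

```text
(np.float64(26.04320656481433), np.float64(222.27555758522362), array([479.8, 170.7, 166.9]), array([-8.8,  2.5,  0.7]), 49.238696694374084, 0.09469847041589202, 20.4833)
```

>>> servo_tool:
  plan:
    - [[0, 0.004, -0.0083, 0], [0, 0.0045, -0.0081, 0], [0, 0.0055, -0.0079, 0], [0, 0.0058, -0.0077, 0], [0, 0.0062, -0.0073, 0], [0, 0.0065, -0.0071, 0], [0, 0.0068, -0.0068, 0], [0, 0.007, -0.0066, 0], [0, 0, 0, 0], [0, 0, 0, 0]]

```text
clock: 21.32
eef_pos: [525.6, 161.6, 227.0]
orientation: [2.42, 2.0, 0.003]
force: [-6.6, 1.1, 5.0]
gripper_width: 0.09
finger_force: 50.2
```

Run:
```python
from m import *
print(hood())
```

```text
(np.float64(45.66834879632788), np.float64(224.40245135597715), array([525.6, 161.6, 227. ]), array([-6.6,  1.1,  5. ]), 50.19342541694641, 0.09009685799616471, 21.3167)
```

>>> servo_tool:
  plan:
    - [[0, 0.0065, -0.0067, 0], [0, 0.007, -0.0068, 0], [0, 0.008, -0.0055, 0], [0, 0.008, -0.0053, 0], [0, 0.0067, -0.004, 0], [0, 0.0067, -0.0037, 0], [0, 0, 0, 0], [0, 0, 0, 0], [0, 0, 0, 0]]

```text
clock: 22.07
eef_pos: [568.1, 153.1, 258.2]
orientation: [2.42, 1.999, 0.003]
force: [-4.2, -2.7, 6.5]
gripper_width: 0.094
finger_force: 50.3
```

Run:
```python
from m import *
print(hood())
T=cam("top");S=cam("scene");cv2.imwrite("pics/t10.png",T["im"]);cv2.imwrite("pics/s10.png",S["im"])
print(T["R"].tolist(),T["t"])
for n in("top","scene"):
  for o in("hood_handle","hood_top"):print(n,o,[(np.array(q["at"])*[640,400],round(q["p"],2)) for q in bot.boxes_of(n,o)])
```

```text
(np.float64(59.26081931257008), np.float64(226.1029726669553), array([568.1, 153.1, 258.2]), array([-4.2, -2.7,  6.5]), 50.28075098991394, 0.09356509260932708, 22.0667)
[[-0.0021569117315094685, -0.999919015242317, -0.012542355784186466], [-0.98087436930048, 0.004556627438568909, -0.19458856285961776], [0.19462995499451727, 0.01188276496530666, -0.9808047616705432]] [177.1 593.  954.8]
top hood_handle [(array([374.2, 181.5]), 0.89), (array([280.2, 287.5]), 0.68), (array([452.1, 267.8]), 0.57)]
top hood_top [(array([371.9, 180. ]), 0.6), (array([356.7, 215.7]), 0.17)]
scene hood_handle [(array([341.9, 209.6]), 0.72), (array([353.2, 180.1]), 0.66)]
scene hood_top [(array([355.8, 178.3]), 0.84), (array([248.1, 227.8]), 0.5)]
```

>>> servo_tool:
  plan:
    - [[0, -0.004, 0.002, 0], [0, -0.0077, 0.0046, 0], [0, -0.0055, 0.0035, 0], [0, -0.0053, 0.0036, 0], [0, -0.0052, 0.0036, 0], [0, -0.0051, 0.0039, 0], [0, -0.005, 0.004, 0], [0, -0.0025, 0.002, 0], [0, 0, 0, 0], [0, 0, 0, 0], [0, 0, 0, 0], [0, 0, 0, 0]]

```text
clock: 23.37
eef_pos: [527.9, 161.1, 229.6]
orientation: [2.421, 2.001, 0.001]
force: [-6.1, -1.4, 6.8]
gripper_width: 0.092
finger_force: 51.1
```

```bash
cat > fit.py <<'E'
from m import *
B=np.array([582,150.5,0]);a=np.radians(-10.9);ex=np.array([np.cos(a),np.sin(a),0]);ey=np.array([-ex[1],ex[0],0]);ez=np.array([0,0,1])
def P(x,y,z,th):  # closed-box coords, rotated
    u,w=89-x,z-57; c,s=np.cos(th),np.sin(th)
    return B+(89-(u*c-w*s))*ex+y*ey+(57+u*s+w*c)*ez
def score(c,th,edges):
    g=cv2.GaussianBlur(cv2.cvtColor(c["im"],cv2.COLOR_BGR2GRAY),(0,0),1).astype(np.float32)
    gx=cv2.Sobel(g,5,1,0);gy=cv2.Sobel(g,5,0,1);t=[]
    for A,D in edges:
        p,q=proj(c,P(*A,th)),proj(c,P(*D,th));n=np.array([-(q-p)[1],(q-p)[0]])/np.linalg.norm(q-p)
        L=(p+(q-p)*np.linspace(.03,.97,60)[:,None]).astype(np.float32)
        v=cv2.remap(gx,L[:,:1],L[:,1:],1)*n[0]+cv2.remap(gy,L[:,:1],L[:,1:],1)*n[1]
        t.append(np.median(np.abs(v)))
    return t
F,K=-89,89
right=[((F,-91,87),(K,-91,87)),((F,-91,57),(K,-91,57)),((F,-91,87),(F,-91,57)),((F,91,87),(F,-91,87)),((F,91,57),(F,-91,57)),((F,91,87),(K,91,87)),((F,91,57),(K,91,57))]
def run(c,lo,hi):
    ths=np.arange(lo,hi,.5);M=np.array([score(c,np.radians(t),right) for t in ths])
    print("best per edge",[(ths[i],round(float(M[i,j]))) for j,i in enumerate(M.argmax(0))],"sum",ths[M.sum(1).argmax()])
E
python3 - <<'E'
from fit import *
print(hood())
for n,f,ref in(("scene","s","pics/s10.png"),("top","t","pics/t10.png")):
    c=cam(n)
    print(n,"now");run(c,35,56)
    o=dict(c);o["im"]=cv2.imread(ref);print("at peak");run(o,48,70)
    o["im"]=cv2.imread(f"pics/{n}0.png");print("closed");run(o,-5,8)
E
```

```text
(np.float64(46.535235075535425), np.float64(224.8935551386479), array([527.9, 161.1, 229.6]), array([-6.1, -1.4,  6.8]), 51.081374287605286, 0.09201513591589904, 23.3667)
scene now
best per edge [(np.float64(43.5), 172), (np.float64(43.0), 80), (np.float64(47.0), 185), (np.float64(36.0), 193), (np.float64(55.0), 195), (np.float64(47.0), 146), (np.float64(45.0), 199)] sum 45.0
at peak
best per edge [(np.float64(57.5), 195), (np.float64(69.5), 50), (np.float64(60.5), 202), (np.float64(54.5), 122), (np.float64(64.5), 121), (np.float64(69.5), 106), (np.float64(59.0), 211)] sum 58.5
closed
best per edge [(np.float64(-1.0), 242), (np.float64(-1.5), 66), (np.float64(-0.5), 21), (np.float64(-0.5), 272), (np.float64(7.5), 252), (np.float64(-0.5), 245), (np.float64(-3.5), 3)] sum -1.0
top now
best per edge [(np.float64(35.5), 22), (np.float64(42.0), 35), (np.float64(35.0), 95), (np.float64(35.0), 36), (np.float64(43.0), 40), (np.float64(49.5), 13), (np.float64(55.5), 23)] sum 35.0
at peak
best per edge [(np.float64(61.0), 38), (np.float64(68.0), 16), (np.float64(48.0), 137), (np.float64(48.5), 75), (np.float64(56.0), 81), (np.float64(49.5), 28), (np.float64(51.0), 21)] sum 48.5
closed
best per edge [(np.float64(-5.0), 131), (np.float64(7.5), 143), (np.float64(7.5), 21), (np.float64(2.0), 136), (np.float64(7.5), 121), (np.float64(7.5), 45), (np.float64(7.5), 16)] sum 3.5
```

>>> servo_tool:
  plan:
    - [[0, -0.0007, 0.0007, 0], [0, 0, 0, 0], [0, 0, 0, 0], [0, 0, 0, 0], [0, 0, 0, 0], [0, 0, 0, 0], [0, 0, 0, 0], [0, 0, 0, 0]]

```text
clock: 24.13
eef_pos: [527.2, 161.3, 229.0]
orientation: [2.421, 2.001, 0.001]
force: [-4.9, -1.2, 6.5]
gripper_width: 0.095
finger_force: 51.2
```

Run:
```python
from fit import *
print(hood());c=cam("scene");run(c,40,50);print(hood())
h=cv2.cvtColor(c["im"],cv2.COLOR_BGR2HSV)
print([(np.array(q["at"])*[640,400],round(q["p"],2)) for o in("scraper","loupe","vial_black","vial_red") for q in bot.boxes_of("scene",o)[:2]])
```

```text
(np.float64(46.31195111746541), np.float64(224.87274920440328), array([527.2, 161.3, 229. ]), array([-4.9, -1.2,  6.5]), 51.154199838638306, 0.09456769557328941, 24.1333)
best per edge [(np.float64(43.5), 174), (np.float64(43.0), 71), (np.float64(47.0), 163), (np.float64(45.0), 184), (np.float64(45.0), 192), (np.float64(46.5), 161), (np.float64(44.5), 197)] sum 45.0
(np.float64(46.31539868494395), np.float64(224.8678229977786), array([527.2, 161.3, 229. ]), array([-5.5, -1.9,  5.5]), 51.15391552448273, 0.09013356770501223, 24.1833)
[(array([351.9, 177.1]), 0.66), (array([248.7, 228.9]), 0.62), (array([368. , 306.1]), 0.58), (array([348.2, 284.8]), 0.72), (array([305.6, 193.9]), 0.61)]
```

The hood is steady at about 45°, the scraper is standing, and the vials are where they were. I'm handing in.

```bash
python3 -c "
from rig import bot
print(bot.sign_off())"
```

```text
the job is handed in; nothing more can be done
None
```

The job is handed in (no verdict shown): all four chips are in the pan (one pair is stacked), the scraper is back on the bench, and the hood went to about 58° and is now held steady at about 45°; the vials weren't touched, and the loupe wasn't picked up in the final camera check, though nothing went near it.

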